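# Put the pouring supplies on their fitted bases

### The job

Tidy the resin bench: put the teal bottle, the white pot, the small blue dropper bottle and the little carton each upright into the recess of the wooden base that fits it most closely, seated flat on the recess floor, and let go of them. The carton's recess is oblong, so turn the carton to suit it. Leave the sand jar and the water bottle standing where they are.

Things in the scene. Friction and masses are not known exactly. Their poses are not given: they have to be found in the camera images.
- teal_bottle: Bottle covered in dried teal paint, open neck, 58 mm across the body, 110 mm high, about 0.23 kg, standing in the near row. The straight body (58 mm) is the lower 48 mm; above, it tapers evenly (54 mm across at 60 mm height) to the neck, 38 mm across at the top. It can be gripped round the body, up to about 60 mm height. Origin: centre of its underside; z up.
- white_pot: Low white pot with a lid, round, 44 mm across, 32 mm high, about 0.05 kg. Grip its upper 20 mm so that the fingertips stay clear of the base's rim. Origin: centre of its underside; z up.
- dropper_bottle: Small blue bottle with a domed cap, round, 22 mm across, 63 mm high, about 0.03 kg; the straight body is the lower 39 mm, the cap above is 18 mm across. Origin: centre of its underside; z up.
- carton: Small printed cardboard carton, a closed box 53 mm (its x) by 75 mm (its y) by 62 mm high, about 0.12 kg, to be gripped across the 53 mm. Origin: centre of its underside; z up.
- base_large: Fixed wooden base, a round disc 94 mm across and 12 mm high, with a cork-lined round recess 68 mm across and 6 mm deep in its top (recess floor 6 mm above the table). Origin: centre of the disc's underside, so the recess lies on its z axis (up); yaw means nothing (two screw heads on the rim). Stands in any of the four places in the far row. For the teal bottle.
- base_medium: Fixed wooden base, a round disc 80 mm across and 12 mm high, with a cork-lined round recess 54 mm across and 6 mm deep in its top (recess floor 6 mm above the table). Origin: centre of the disc's underside, so the recess lies on its z axis (up); yaw means nothing (two screw heads on the rim). Stands in any of the four places in the far row. For the white pot.
- base_small: Fixed wooden base, a round disc 58 mm across and 12 mm high, with a cork-lined round recess 32 mm across and 6 mm deep in its top (recess floor 6 mm above the table). Origin: centre of the disc's underside, so the recess lies on its z axis (up); yaw means nothing (two screw heads on the rim). Stands in any of the four places in the far row. For the small blue bottle.
- base_rect: Fixed wooden base, an oblong plate 91 mm (its x) by 113 mm (its y) by 12 mm high, with a cork-lined oblong recess 65 mm (x) by 87 mm (y) and 6 mm deep in its top (recess floor 6 mm above the table). Origin: centre of the plate's underside; z up. For the carton, its long side along the recess's long side, either way round; carton and base stand turned by about a quarter turn to each other at the start. Stands in any of the four places in the far row.
- sand_jar: Bystander: square clear jar of sand, 67 x 67 mm, 155 mm high, behind the left end of the far row; leave it standing. Origin: centre of its underside; z up.
- water_bottle: Bystander: water bottle with a blue cap, 51 mm across, 145 mm high, at the left; leave it standing. Origin: centre of its underside; z up.
Not all that is in view belongs to the job. What is shaped like the base_small but black or pink is not meant. Leave any red look-alike of the carton alone.

How it is judged:
By the outcome, as a careful person would: the job done as asked, in the order asked, and still so for the second after the job is handed in, with the robot touching nothing.
It also fails if it takes over 99 s, if anything falls off the work surface, if the arm or the gripper's body presses on something with over 40 N, if the wrist force passes 120 N, or if a joint passes its speed limit or range.

### The arm

A 6-joint arm with a two-finger parallel gripper is mounted at the origin on the work surface; the furniture and walls round the work are solid. World frame = base frame: x ahead of the robot, y to its left, z up, the work surface at z = 0. Lengths are in m, angles in degrees, forces in N, time in s.
With the tool pointing down it reaches from about 0.25 to 0.725 m from the base axis. Payload 9.7 kg.
Tool frame: the origin (TCP) lies between the finger pads; the fingertips stand 11 mm ahead of it and the grasp point (between the pads) lies 8 mm behind it; z points along the fingers, y is the line along which they close (so a half turn about z gives the same grasp; the last joint's range is limited). The gripper opens to 85 mm and grips with 20 to 120 N. Pads are 22 mm wide; open, the fingers measure 114 mm over their backs; the gripper's body (76 mm by 85 mm) begins 54 mm behind the grasp point. The pads swing forward as they close: fully open they stand 13 mm farther back than shut.
Start: joints at [64.859, 4.979, 10.078, 95.1, 0, 90], TCP at [0.234, 0.498, 0.242] pointing down, gripper open.
Joint ranges: [-179.16, 179.16], [-48.56, 103.87], [-65.8, 70.77], [-126.05, 130.52], [-82.76, 87.17], [-180, 180]. Speed limits (degrees/s): [127.2, 127.2, 147.25, 180, 180, 180].

### API

Orientations are given as [roll, pitch, yaw] about the fixed x, y, z axes, in that order (R = Rz(yaw) Ry(pitch) Rx(roll)).
In Python, from workcell import monitor, cams, ticket gives the robot as it stands.
- The arm moves only by the tool carry_out, never from a script. Its argument "plan" is a list of rows, each an object with "travel": the shift along the world's x, y, z as a fraction of full scale, a list of three; "angular": the turn, a rotation vector about the world's x, y, z as a fraction of full scale, a list of three; "grip": the gripper's target within -1 to 1 (fully open at 1, half-way at 0, shut at -1). In form: [{"travel": [x, y, z], "angular": [ax, ay, az], "grip": grip}, ...]. A call has 1 to 8 rows; each row is the pose to reach, as a shift and turn from the pose commanded when the call began; what a row does not reach only later rows make up. Full scale, the value 1, is 300 mm for a shift and 0.5 rad for a turn. A row lasts 1/12 s, in which the tool goes at most 41.7 mm and 7.16 degrees, less where a joint would pass 70% of its speed; a pose out of reach is approached as far as the arm can. A call with a number of a shift or a turn outside -1 to 1 is refused whole. A call with a gripper value outside its range is refused whole. The fingers move at their own pace and stop on an object; "grip_force" is the grip in N (left out, the last holds). Time passes only in rows, so rows that repeat a pose let the fingers close. It gives the time, the measured TCP pose, the force, the opening and the grip force at its end, in the units of the state.
- monitor.get_obs(): the state, without advancing time (a new reading comes with each control period).
- cams.camera(name): name is "scene" or "top"; returns a dict with "frame" (384x512x3 uint8, red, green, blue), "mtx" (3x3 intrinsics, pixels), "view" (4x4, takes a point from world to camera coordinates). Camera axes: x right, y up, looking along -z (the intrinsics and any distortion apply to the point x, -y, -z); pixel columns grow to the right and rows downward; lengths in m; the calibration is good to about 2 mm. A picture is of the moment at which its call begins. There is no depth.
- ticket.job_done(): hands the job in; it is judged then, once.
The state is a dict: "time": time; "q": joint angles; "qd": joint speeds; "joint_efforts": joint torques, N m; "ee_pos": TCP position; "tcp_rot": TCP orientation; "wrist_force": force on the tool from outside, world axes, zero at the start; "torque": the same for the moment, N m; "opening": finger opening in m; "grasp_force": force on a finger pad.
Only numpy, scipy, OpenCV 4.12 (cv2) and the standard library are available. Lean on these libraries where they do the work, as an engineer would, in place of code of your own. Each camera call takes 0.05 s, during which the arm holds its last target. There are 200 camera calls.

## Working session

There is one attempt and no reset: what is moved stays moved. The work goes in short steps, Python scripts to look and compute and a tool call to move; the robot and the scene stay as the last step left them, time stands still between calls to the robot, and variables do not carry over. Pictures are saved under pics/ and viewed, at most 14 in all, crops included, and the job is handed in when it is done.

Besides the shell and the picture viewer there is one more tool, called after ">>>" in YAML: its name, and indented under it one key for each argument. carry_out: Moves the arm, as the interface text tells. Its arguments: {"type":"object","properties":{"plan":{"type":"array","items":{"type":"object","properties":{"travel":{"type":"array","items":{"type":"number"}},"angular":{"type":"array","items":{"type":"number"}},"grip":{"type":"number"}}}},"grip_force":{"type":"number"}},"required":["plan"]}

```bash
mkdir -p pics; ls
python3 - <<'E'
from workcell import monitor,cams
import cv2,numpy as np
for n in("scene","top"):
    c=cams.camera(n); np.savez(f"pics/{n}0.npz",**{k:np.array(v) for k,v in c.items()})
    cv2.imwrite(f"pics/{n}0.png",cv2.resize(c["frame"][:,:,::-1],(800,600),interpolation=cv2.INTER_CUBIC))
    print(list(c.keys()),np.round(c["mtx"],2).tolist(),np.round(c["view"],4).tolist())
print(monitor.get_obs())
E
```

```text
pics
['frame', 'mtx', 'view'] [[463.8, 0.0, 256.4], [0.0, 463.8, 189.15], [0.0, 0.0, 1.0]] [[-0.632, -0.7749, -0.0086, 0.4206], [0.3878, -0.3259, 0.8622, -0.1977], [-0.6709, 0.5416, 0.5064, -1.0336], [0.0, 0.0, 0.0, 1.0]]
['frame', 'mtx', 'view'] [[380.17, 0.0, 253.28], [0.0, 380.17, 189.26], [0.0, 0.0, 1.0]] [[-0.0154, -0.9998, -0.0087, 0.104], [0.9929, -0.0163, 0.1178, -0.5185], [-0.118, -0.0069, 0.993, -1.1298], [0.0, 0.0, 0.0, 1.0]]
{'time': 0.1, 'q': array([ 6.48582518e+01,  5.00913582e+00,  1.00389201e+01,  9.50984185e+01,
       -1.15125805e-03,  8.99997900e+01]), 'qd': array([-0.11503788, -0.05204795,  0.16359409,  0.04302067,  0.07073873,
        0.01437173]), 'joint_efforts': array([-3.78389068e-04, -5.21562481e+01,  4.65654051e+01,  1.59463071e-02,
       -9.41582130e-06,  1.28407723e-05]), 'ee_pos': array([0.23359976, 0.4977247 , 0.24164189]), 'tcp_rot': array([-1.79931366e+02,  1.15100564e-03,  1.54858463e+02]), 'wrist_force': array([0.2196808 , 0.61150551, 0.65049429]), 'torque': array([-0.0009651 ,  0.00934568,  0.03480486]), 'grasp_force': 0.0, 'opening': 0.08564297751924942}
```

View pics/top0.png

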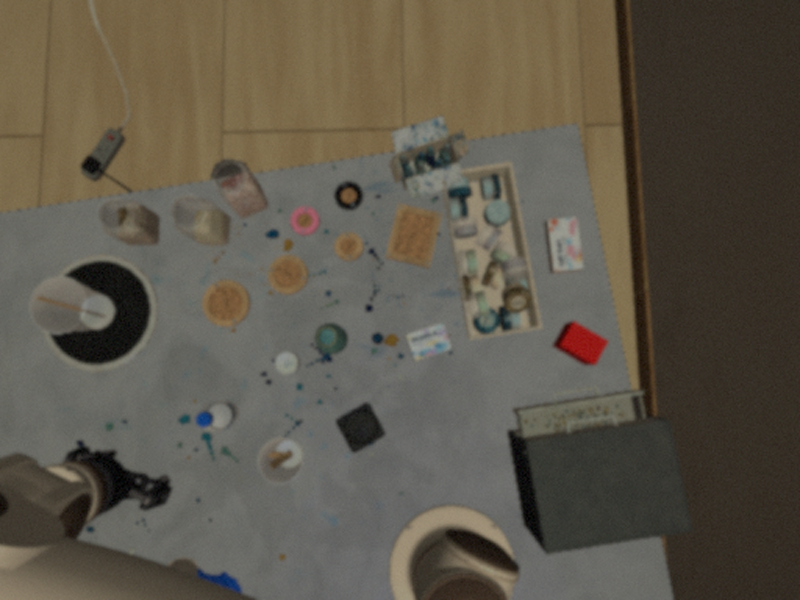

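View pics/scene0.png

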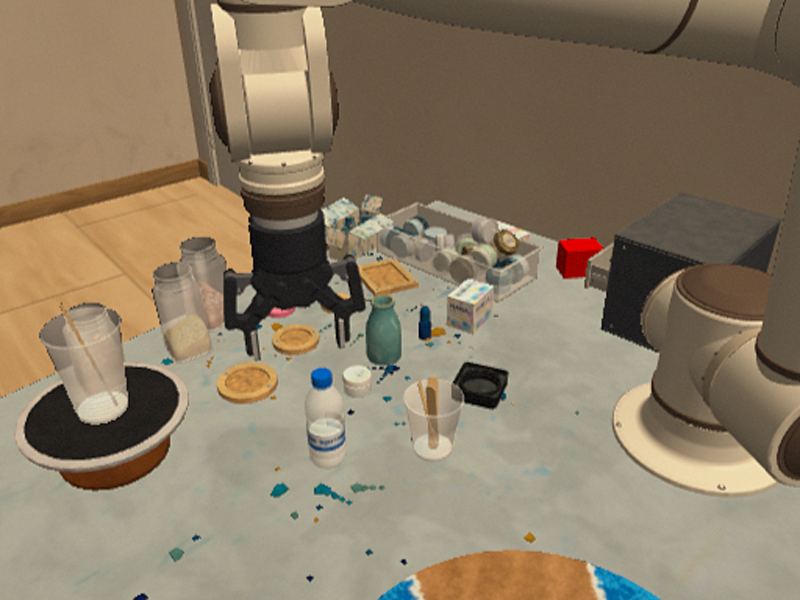

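The top view shows four candidate bases in the far row. In 800x600 pixels, large is at (226,302), medium at (287,274), small at (348,246) and rect at (414,235). The pink (305,220) and black (348,194) look-alikes are excluded. The teal bottle is at (331,338), the pot at (286,362), the dropper at (378,338) and the carton at (430,342). The red box at (581,343) and the printed card at (564,243) are not meant. I'll confirm this in one enlarged crop.

Run:
```python
import cv2,numpy as np
c=np.load("pics/top0.npz"); f=c["frame"][115:245,120:300,::-1]
g=cv2.resize(f,None,fx=4.4,fy=4.4,interpolation=cv2.INTER_CUBIC)
cv2.imwrite("pics/crop_top.png",g)
```

```text
(no output)
```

View pics/crop_top.png

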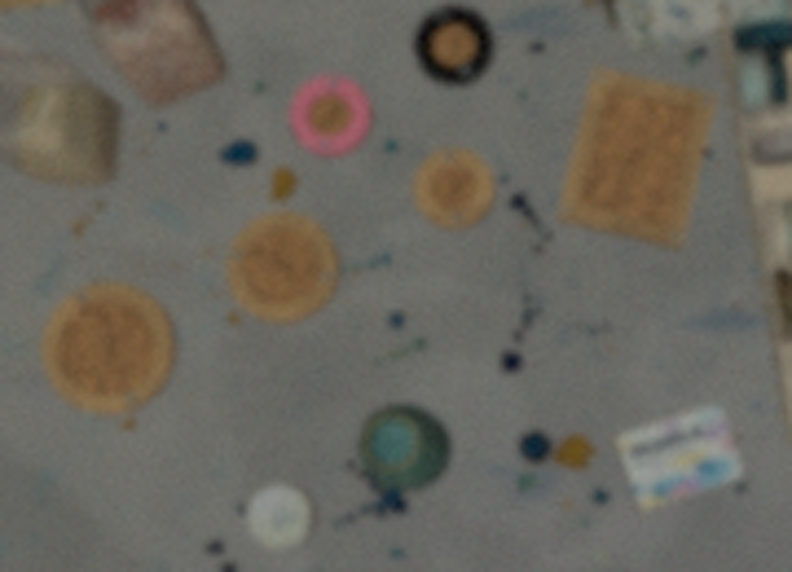

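The crop confirms it. The plain wooden base_small is at crop (455,188), with the pink (330,116) and black (455,45) rings excluded. The only printed carton in the near row is at (680,457), and the dropper is at (536,446). Next I'll compute positions and overlay them on both views.

```bash
cat > h.py <<'E'
import cv2,numpy as np
def ray(c,px,z):
    V=c["view"];K=c["mtx"];R=V[:3,:3];o=-R.T@V[:3,3]
    d=np.linalg.solve(K,[px[0],px[1],1.]);d=R.T@(d*[1,-1,-1])
    return (o+d*(z-o[2])/d[2])[:2]
def proj(c,P):
    P=np.atleast_2d(P);p=P@c["view"][:3,:3].T+c["view"][:3,3];p=p*[1,-1,-1]@c["mtx"].T
    return p[:,:2]/p[:,2:]
def circ(x,y,r,z):
    a=np.linspace(0,2*np.pi,60);return np.c_[x+r*np.cos(a),y+r*np.sin(a),0*a+z]
def rect(x,y,yaw,a,b,z):
    t=np.radians(yaw);c,s=np.cos(t),np.sin(t);q=np.array([[a,b],[-a,b],[-a,-b],[a,-b],[a,b]])/2
    return np.c_[x+q[:,0]*c-q[:,1]*s,y+q[:,0]*s+q[:,1]*c,0*q[:,0]+z]
def overlay(c,curves,box,s,fn):
    x0,y0,x1,y1=box;g=cv2.resize(np.ascontiguousarray(c["frame"][y0:y1,x0:x1,::-1]),None,fx=s,fy=s,interpolation=cv2.INTER_CUBIC)
    for P,col in curves:
        cv2.polylines(g,[np.int32((proj(c,P)+.5-[x0,y0])*s*8)],False,col,1,cv2.LINE_AA,3)
    cv2.imwrite(fn,g)
E
cat > m.py <<'E'
from h import *
t=np.load("pics/top0.npz");s=np.load("pics/scene0.npz")
w=lambda u,v,z:ray(t,(120+u/4.4-.5,115+v/4.4-.5),z)
# wood segmentation for bases
hsv=cv2.cvtColor(t["frame"],cv2.COLOR_RGB2HSV)
m=cv2.inRange(hsv,(8,75,60),(25,255,255));out={}
n,l,st,ce=cv2.connectedComponentsWithStats(m)
for nm,u,v in(("L",110,347),("M",284,266),("S",455,188),("R",640,158)):
    i=l[int(115+v/4.4),int(120+u/4.4)];cnt=cv2.findContours((l==i).astype(np.uint8),0,1)[0][0][:,0]
    W=np.array([ray(t,p,.012) for p in cnt]).astype(np.float32)
    (cx,cy),sz,an=cv2.minAreaRect(W*1000);print(nm,st[i][4],round(cx),round(cy),np.round(sz),round(an,1),np.round(ray(t,ce[i],.010),4))
    out[nm]=ray(t,ce[i],.010)
T=w(397,441,.11);P=w(280,516,.032);D=w(536,446,.06)
CC=np.array([w(616,439,.062),w(722,405,.062),w(743,469,.062),w(644,510,.062)]);C=CC.mean(0)
print("T",T,"P",P,"D",D,"C",C,CC.round(4).tolist())
E
python3 m.py
```

```text
L 684 514 435 [90. 89.] 45.0 [0.5141 0.4354]
M 485 571 312 [75. 76.] 89.1 [0.5702 0.3124]
S 246 625 190 [54. 51.] 44.0 [0.6252 0.1902]
R 983 645 59 [ 89. 113.] 75.4 [0.6451 0.0592]
T [0.44027607 0.21935102] P [0.39432841 0.30927824] D [0.43810518 0.13209744] C [0.43002467 0.03487757] [[0.4418, 0.0783], [0.4635, 0.0068], [0.4205, -0.0062], [0.3943, 0.0605]]
```

```bash
cat >> m.py <<'E'
G=(0,255,0);Rd=(0,0,255);B=(255,255,0)
cv=[]
for nm,r,rr in(("L",.047,.034),("M",.04,.027),("S",.029,.016)): cv+=[(circ(*out[nm],r,.012),G),(circ(*out[nm],rr,.012),B)]
cv+=[(rect(*out["R"],75.4,.091,.113,.012),G),(rect(*out["R"],75.4,.065,.087,.012),B)]
cv+=[(circ(*T,.029,0),Rd),(circ(*T,.019,.11),G),(circ(*P,.022,.032),G),(circ(*P,.022,0),Rd),(circ(*D,.011,0),Rd),(circ(*D,.009,.058),G),(rect(*C,18.5,.053,.075,.062),G),(rect(*C,18.5,.053,.075,0),Rd)]
overlay(t,cv,(120,115,300,245),4.4,"pics/ov_top.png")
overlay(s,cv,(130,150,330,265),4,"pics/ov_sc.png")
E
python3 m.py >/dev/null
```

```text
(no output)
```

View pics/ov_top.png

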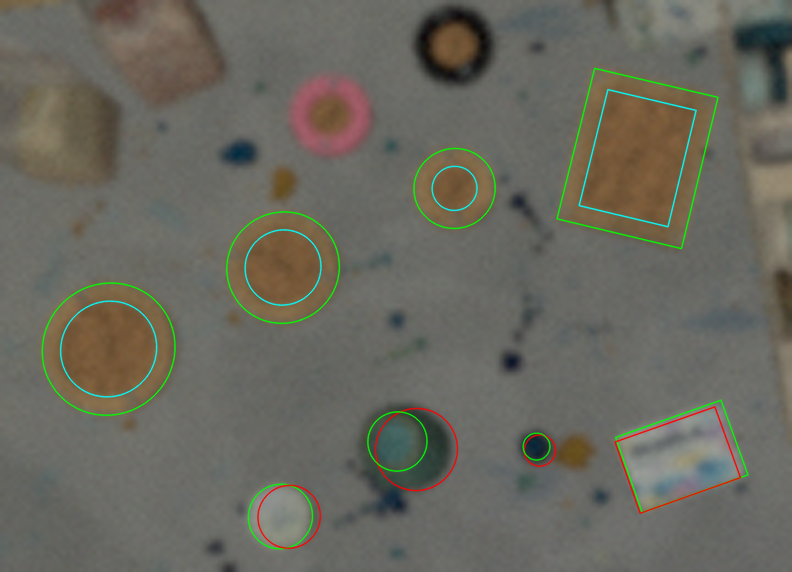

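View pics/ov_sc.png

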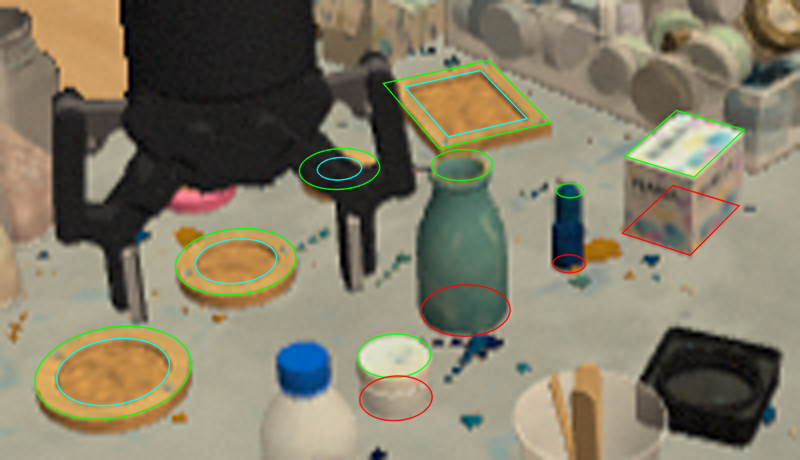

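The overlays line up in both views. In world metres:

| Item | Position | Yaw |
|---|---|---|
| Teal bottle | (0.440, 0.219) | – |
| Pot | (0.394, 0.309) | – |
| Dropper | (0.438, 0.132) | – |
| Carton | (0.430, 0.035) | 18.5° |
| Base L | (0.514, 0.435) | – |
| Base M | (0.570, 0.312) | – |
| Base S | (0.625, 0.190) | – |
| Base R | (0.645, 0.059) | 75.4° |

The teal bottle goes first.

>>> carry_out:
  plan:
    - {"travel": [0.687,-0.93,0],"angular": [0,0,-1],"grip": 1}
    - {"travel": [0.687,-0.93,0],"angular": [0,0,-1],"grip": 1}
    - {"travel": [0.687,-0.93,0],"angular": [0,0,-1],"grip": 1}
    - {"travel": [0.687,-0.93,0],"angular": [0,0,-1],"grip": 1}
    - {"travel": [0.687,-0.93,0],"angular": [0,0,-1],"grip": 1}
    - {"travel": [0.687,-0.93,0],"angular": [0,0,-1],"grip": 1}
    - {"travel": [0.687,-0.93,0],"angular": [0,0,-1],"grip": 1}
    - {"travel": [0.687,-0.93,0],"angular": [0,0,-1],"grip": 1}
  grip_force: 30

```text
time: 0.77
ee_pos: [0.4324, 0.2278, 0.2422]
tcp_rot: [-180.0, -0.0, 126.2]
wrist_force: [0.4, 1.2, -0.1]
opening: 0.0854
grasp_force: 0.0
```

>>> carry_out:
  plan:
    - {"travel": [0.025,-0.029,0],"angular": [0,0,-0.34],"grip": 1}
    - {"travel": [0.025,-0.029,0],"angular": [0,0,-0.34],"grip": 1}
    - {"travel": [0.025,-0.029,0],"angular": [0,0,-0.34],"grip": 1}
    - {"travel": [0.025,-0.029,-0.1],"angular": [0,0,-0.34],"grip": 1}
    - {"travel": [0.025,-0.029,-0.2],"angular": [0,0,-0.34],"grip": 1}
    - {"travel": [0.025,-0.029,-0.3],"angular": [0,0,-0.34],"grip": 1}
    - {"travel": [0.025,-0.029,-0.3],"angular": [0,0,-0.34],"grip": 1}

```text
time: 1.35
ee_pos: [0.4365, 0.2204, 0.1465]
tcp_rot: [-179.5, -0.0, 116.6]
wrist_force: [-0.5, 0.0, -1.3]
opening: 0.0853
grasp_force: 0.0
```

```bash
cat > snap.py <<'E'
import sys
from workcell import monitor,cams
from h import *
def snap(n,fn):
    c=cams.camera(n);np.savez(f"pics/{fn}.npz",**{k:np.array(v) for k,v in c.items()});return c
E
python3 - <<'E'
from snap import *
c=snap("scene","s1");overlay(c,[(circ(.440,.219,.019,.11),(0,255,0))],(170,70,330,230),3.7,"pics/s1.png")
print(monitor.get_obs()["ee_pos"])
E
```

```text
[0.43737719 0.22076515 0.14983153]
```

View pics/s1.png

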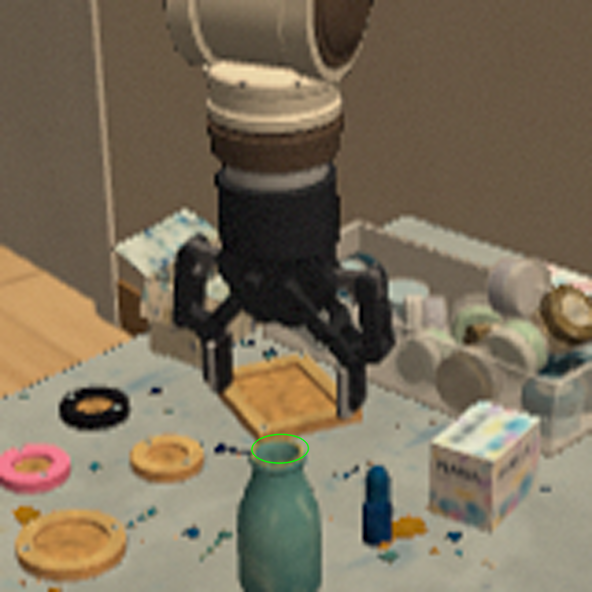

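The fingers straddle the bottle axis, with the neck at (278,450) in the crop. Going down.

>>> carry_out:
  plan:
    - {"travel": [0.008,-0.005,-0.06],"angular": [0,0,0],"grip": 1}
    - {"travel": [0.008,-0.005,-0.12],"angular": [0,0,0],"grip": 1}
    - {"travel": [0.008,-0.005,-0.18],"angular": [0,0,0],"grip": 1}
    - {"travel": [0.008,-0.005,-0.24],"angular": [0,0,0],"grip": 1}
    - {"travel": [0.008,-0.005,-0.28],"angular": [0,0,0],"grip": 1}
    - {"travel": [0.008,-0.005,-0.305],"angular": [0,0,0],"grip": 1}
    - {"travel": [0.008,-0.005,-0.323],"angular": [0,0,0],"grip": 1}
    - {"travel": [0.008,-0.005,-0.323],"angular": [0,0,0],"grip": 1}

```text
time: 2.07
ee_pos: [0.4416, 0.2197, 0.0555]
tcp_rot: [-180.0, -0.0, 116.5]
wrist_force: [-0.0, 0.3, -0.7]
opening: 0.0854
grasp_force: 0.0
```

>>> carry_out:
  plan:
    - {"travel": [0,0,0],"angular": [0,0,0],"grip": -0.2}
    - {"travel": [0,0,0],"angular": [0,0,0],"grip": -0.2}
    - {"travel": [0,0,0],"angular": [0,0,0],"grip": -0.2}
    - {"travel": [0,0,0],"angular": [0,0,0],"grip": -0.2}
    - {"travel": [0,0,0],"angular": [0,0,0],"grip": -0.2}
    - {"travel": [0,0,0],"angular": [0,0,0],"grip": -0.2}
    - {"travel": [0,0,0],"angular": [0,0,0],"grip": -0.2}
  grip_force: 30

```text
time: 2.65
ee_pos: [0.4428, 0.2201, 0.0572]
tcp_rot: [179.8, -0.0, 116.5]
wrist_force: [0.8, 0.1, 6.2]
opening: 0.0508
grasp_force: 30.7
```

The opening is 50.8 mm, so the pads are on the taper at about 68 mm height. I'll reopen and go a few millimetres lower.

>>> carry_out:
  plan:
    - {"travel": [0,0,0],"angular": [0,0,0],"grip": 0.7}
    - {"travel": [0,0,0],"angular": [0,0,0],"grip": 0.7}
    - {"travel": [0,0,0],"angular": [0,0,0],"grip": 0.7}
    - {"travel": [0,0,-0.005],"angular": [0,0,0],"grip": 0.7}
    - {"travel": [0,0,-0.01],"angular": [0,0,0],"grip": 0.7}
    - {"travel": [0,0,-0.01],"angular": [0,0,0],"grip": 0.7}

```text
time: 3.15
ee_pos: [0.4414, 0.2194, 0.0518]
tcp_rot: [-180.0, 0.0, 116.5]
wrist_force: [0.4, -0.3, -0.1]
opening: 0.0725
grasp_force: 0.0
```

>>> carry_out:
  plan:
    - {"travel": [0,0,-0.007],"angular": [0,0,0],"grip": 0.7}
    - {"travel": [0,0,-0.007],"angular": [0,0,0],"grip": 0.7}
    - {"travel": [0,0,-0.007],"angular": [0,0,0],"grip": -0.2}
    - {"travel": [0,0,-0.007],"angular": [0,0,0],"grip": -0.2}
    - {"travel": [0,0,-0.007],"angular": [0,0,0],"grip": -0.2}
    - {"travel": [0,0,-0.007],"angular": [0,0,0],"grip": -0.2}
    - {"travel": [0,0,-0.007],"angular": [0,0,0],"grip": -0.2}
    - {"travel": [0,0,-0.007],"angular": [0,0,0],"grip": -0.2}
  grip_force: 40

```text
time: 3.82
ee_pos: [0.4418, 0.2196, 0.0509]
tcp_rot: [180.0, 0.0, 116.5]
wrist_force: [-1.8, -1.6, 5.1]
opening: 0.0516
grasp_force: 40.6
```

>>> carry_out:
  plan:
    - {"travel": [0,0,0.03],"angular": [0,0,0],"grip": -0.2}
    - {"travel": [0,0,0.07],"angular": [0,0,0],"grip": -0.2}
    - {"travel": [0,0,0.12],"angular": [0,0,0],"grip": -0.2}
    - {"travel": [0,0,0.17],"angular": [0,0,0],"grip": -0.2}
    - {"travel": [0,0,0.22],"angular": [0,0,0],"grip": -0.2}
    - {"travel": [0,0,0.25],"angular": [0,0,0],"grip": -0.2}
    - {"travel": [0,0,0.25],"angular": [0,0,0],"grip": -0.2}

```text
time: 4.4
ee_pos: [0.4426, 0.2201, 0.1279]
tcp_rot: [179.8, 0.0, 116.5]
wrist_force: [0.3, 1.2, -2.6]
opening: 0.0516
grasp_force: 41.1
```

>>> carry_out:
  plan:
    - {"travel": [0.02,0.06,0],"angular": [0,0,0],"grip": -0.2}
    - {"travel": [0.055,0.166,0],"angular": [0,0,0],"grip": -0.2}
    - {"travel": [0.095,0.287,0],"angular": [0,0,0],"grip": -0.2}
    - {"travel": [0.135,0.408,0],"angular": [0,0,0],"grip": -0.2}
    - {"travel": [0.175,0.528,0],"angular": [0,0,0],"grip": -0.2}
    - {"travel": [0.21,0.634,0],"angular": [0,0,0],"grip": -0.2}
    - {"travel": [0.23,0.695,0],"angular": [0,0,0],"grip": -0.2}
    - {"travel": [0.238,0.717,0],"angular": [0,0,0],"grip": -0.2}

```text
time: 5.07
ee_pos: [0.513, 0.4372, 0.1232]
tcp_rot: [-179.9, 0.0, 116.6]
wrist_force: [0.1, -0.7, -2.0]
opening: 0.0517
grasp_force: 41.5
```

Run:
```python
from snap import *
c=snap("scene","s2")
print(monitor.get_obs()["ee_pos"],monitor.get_obs()["time"])
```

```text
[0.51296637 0.43675306 0.12326113] 5.1167
```

Run:
```python
from h import *
c=np.load("pics/s2.npz");x,y=.513,.4368
overlay(c,[(circ(x,y,.029,.073),(0,0,255)),(circ(x,y,.019,.183),(0,255,0)),(circ(.514,.435,.047,.012),(0,255,0)),(circ(.514,.435,.034,.012),(255,255,0))],(100,80,280,270),3,"pics/s2.png")
```

```text
(no output)
```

View pics/s2.png

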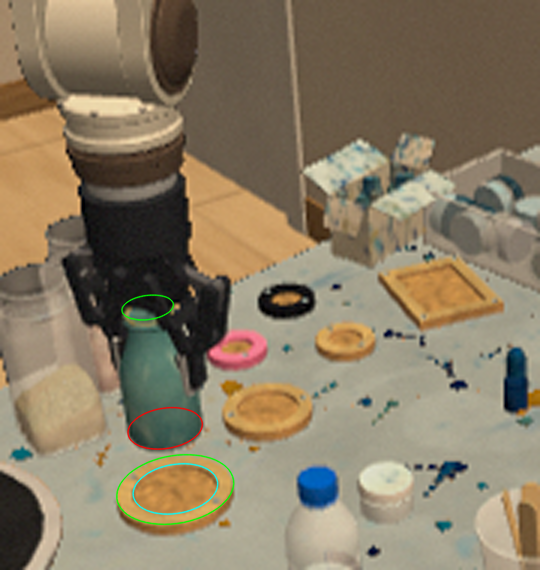

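>>> carry_out:
  plan:
    - {"travel": [0,-0.012,-0.03],"angular": [0,0,0],"grip": -0.2}
    - {"travel": [0,-0.012,-0.07],"angular": [0,0,0],"grip": -0.2}
    - {"travel": [0,-0.012,-0.11],"angular": [0,0,0],"grip": -0.2}
    - {"travel": [0,-0.012,-0.15],"angular": [0,0,0],"grip": -0.2}
    - {"travel": [0,-0.012,-0.18],"angular": [0,0,0],"grip": -0.2}
    - {"travel": [0,-0.012,-0.197],"angular": [0,0,0],"grip": -0.2}
    - {"travel": [0,-0.012,-0.205],"angular": [0,0,0],"grip": -0.2}
    - {"travel": [0,-0.012,-0.205],"angular": [0,0,0],"grip": -0.2}

```text
time: 5.78
ee_pos: [0.5129, 0.4308, 0.0634]
tcp_rot: [-180.0, 0.0, 116.5]
wrist_force: [-0.5, 0.2, -1.9]
opening: 0.0515
grasp_force: 41.8
```

>>> carry_out:
  plan:
    - {"travel": [0,0.006,0],"angular": [0,0,0],"grip": -0.2}
    - {"travel": [0,0.006,0],"angular": [0,0,0],"grip": -0.2}
    - {"travel": [0,0.006,-0.007],"angular": [0,0,0],"grip": -0.2}
    - {"travel": [0,0.006,-0.014],"angular": [0,0,0],"grip": -0.2}
    - {"travel": [0,0.006,-0.02],"angular": [0,0,0],"grip": -0.2}
    - {"travel": [0,0.006,-0.026],"angular": [0,0,0],"grip": -0.2}
    - {"travel": [0,0.006,-0.026],"angular": [0,0,0],"grip": -0.2}

```text
time: 6.37
ee_pos: [0.5142, 0.4338, 0.057]
tcp_rot: [179.8, -0.0, 116.5]
wrist_force: [5.6, 2.9, 0.8]
opening: 0.0519
grasp_force: 41.9
```

>>> carry_out:
  plan:
    - {"travel": [0,0,-0.002],"angular": [0,0,0],"grip": -0.2}
    - {"travel": [0,0,-0.002],"angular": [0,0,0],"grip": 0.2}
    - {"travel": [0,0,0],"angular": [0,0,0],"grip": 0.5}
    - {"travel": [0,0,0],"angular": [0,0,0],"grip": 0.8}
    - {"travel": [0,0,0],"angular": [0,0,0],"grip": 0.8}
    - {"travel": [0,0,0.05],"angular": [0,0,0],"grip": 0.8}
    - {"travel": [0,0,0.15],"angular": [0,0,0],"grip": 0.8}
    - {"travel": [0,0,0.25],"angular": [0,0,0],"grip": 0.8}

```text
time: 7.03
ee_pos: [0.512, 0.4321, 0.1301]
tcp_rot: [-179.8, 0.0, 116.5]
wrist_force: [0.4, -0.1, -0.1]
opening: 0.0768
grasp_force: 0.0
```

>>> carry_out:
  plan:
    - {"travel": [0,0,0.1],"angular": [0,0,0],"grip": 0.8}
    - {"travel": [-0.1,-0.1,0.15],"angular": [0,0,0],"grip": 0.8}
    - {"travel": [-0.2,-0.2,0.15],"angular": [0,0,0],"grip": 0.8}
    - {"travel": [-0.3,-0.31,0.1],"angular": [0,0,0.2],"grip": 0.8}
    - {"travel": [-0.399,-0.413,0.05],"angular": [0,0,0.4],"grip": 0.8}
    - {"travel": [-0.399,-0.413,-0.05],"angular": [0,0,0.4],"grip": 0.8}
    - {"travel": [-0.399,-0.413,-0.05],"angular": [0,0,0.4],"grip": 0.8}
    - {"travel": [-0.399,-0.413,-0.05],"angular": [0,0,0.4],"grip": 0.8}

```text
time: 7.7
ee_pos: [0.3924, 0.3083, 0.1153]
tcp_rot: [-179.9, -0.0, 127.9]
wrist_force: [0.7, 0.4, 1.2]
opening: 0.0767
grasp_force: 0.0
```

Run:
```python
from snap import *
c=snap("scene","s3");o=monitor.get_obs();print(o["ee_pos"],o["tcp_rot"],o["opening"])
x,y=.514,.435
overlay(c,[(circ(x,y,.029,.006),(0,0,255)),(circ(x,y,.019,.116),(0,255,0)),(circ(x,y,.034,.012),(255,255,0)),(circ(.394,.309,.022,.032),(0,255,0))],(100,80,280,270),3,"pics/s3.png")
```

```text
[0.39396384 0.3096067  0.11712895] [ 1.79946789e+02 -4.92486566e-03  1.27888274e+02] 0.07664889146929503
```

View pics/s3.png

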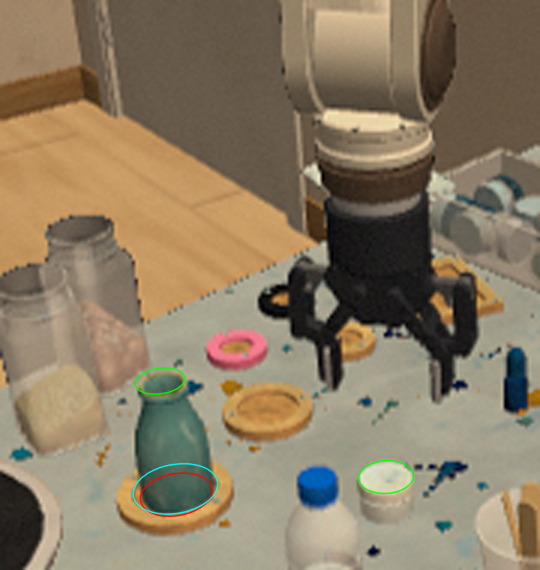

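The teal bottle stands upright in the large recess, with its neck at crop (160,382) as predicted. The gripper is centred over the pot (386,478).

>>> carry_out:
  plan:
    - {"travel": [0,0,-0.08],"angular": [0,0,0],"grip": 0.8}
    - {"travel": [0,0,-0.16],"angular": [0,0,0],"grip": 0.8}
    - {"travel": [0,0,-0.23],"angular": [0,0,0],"grip": 0.8}
    - {"travel": [0,0,-0.29],"angular": [0,0,0],"grip": 0.8}
    - {"travel": [0,0,-0.32],"angular": [0,0,0],"grip": 0.8}
    - {"travel": [0,0,-0.337],"angular": [0,0,0],"grip": 0.8}
    - {"travel": [0,0,-0.337],"angular": [0,0,0],"grip": 0.4}
    - {"travel": [0,0,-0.337],"angular": [0,0,0],"grip": 0.2}
  grip_force: 25

```text
time: 8.42
ee_pos: [0.3943, 0.3098, 0.0162]
tcp_rot: [179.9, 0.0, 127.9]
wrist_force: [-0.0, 0.0, -0.0]
opening: 0.0545
grasp_force: 0.0
```

>>> carry_out:
  plan:
    - {"travel": [0,0,0],"angular": [0,0,0],"grip": -0.3}
    - {"travel": [0,0,0],"angular": [0,0,0],"grip": -0.3}
    - {"travel": [0,0,0],"angular": [0,0,0],"grip": -0.3}
    - {"travel": [0,0,0],"angular": [0,0,0],"grip": -0.3}
    - {"travel": [0,0,0],"angular": [0,0,0],"grip": -0.3}
    - {"travel": [0,0,0],"angular": [0,0,0],"grip": -0.3}

```text
time: 8.92
ee_pos: [0.3943, 0.3098, 0.0166]
tcp_rot: [179.8, -0.0, 127.9]
wrist_force: [0.9, 0.9, 6.9]
opening: 0.0428
grasp_force: 25.3
```

>>> carry_out:
  plan:
    - {"travel": [0,0,0.02],"angular": [0,0,0],"grip": -0.3}
    - {"travel": [0,0,0.06],"angular": [0,0,0],"grip": -0.3}
    - {"travel": [0.03,0,0.11],"angular": [0,0,0],"grip": -0.3}
    - {"travel": [0.09,0,0.15],"angular": [0,0,0],"grip": -0.3}
    - {"travel": [0.19,0,0.17],"angular": [0,0,0],"grip": -0.3}
    - {"travel": [0.29,0,0.18],"angular": [0,0,0],"grip": -0.3}
    - {"travel": [0.38,0,0.18],"angular": [0,0,0],"grip": -0.3}
    - {"travel": [0.46,0,0.18],"angular": [0,0,0],"grip": -0.3}

```text
time: 9.58
ee_pos: [0.5332, 0.3089, 0.0704]
tcp_rot: [179.9, 0.0, 127.9]
wrist_force: [0.1, 0.6, -0.2]
opening: 0.0428
grasp_force: 25.6
```

>>> carry_out:
  plan:
    - {"travel": [0.06,0.007,0],"angular": [0,0,0],"grip": -0.3}
    - {"travel": [0.1,0.007,0],"angular": [0,0,0],"grip": -0.3}
    - {"travel": [0.123,0.007,0],"angular": [0,0,0],"grip": -0.3}
    - {"travel": [0.123,0.007,0],"angular": [0,0,0],"grip": -0.3}
    - {"travel": [0.123,0.007,0],"angular": [0,0,0],"grip": -0.3}

```text
time: 10.0
ee_pos: [0.5679, 0.311, 0.0692]
tcp_rot: [-180.0, -0.0, 127.9]
wrist_force: [-0.2, -0.2, -0.4]
opening: 0.0426
grasp_force: 25.6
```

Run:
```python
from snap import *
c=snap("scene","s4");o=monitor.get_obs();x,y,z=o["ee_pos"];print(x,y,z,o["opening"])
z-=.0165
overlay(c,[(circ(x,y,.022,z),(0,0,255)),(circ(x,y,.022,z+.032),(0,255,0)),(circ(.5702,.3124,.04,.012),(0,255,0)),(circ(.5702,.3124,.027,.012),(255,255,0))],(140,120,260,240),5,"pics/s4.png")
```

```text
0.5676029238110576 0.311059866516212 0.06920604099466864 0.04278891470444293
```

View pics/s4.png

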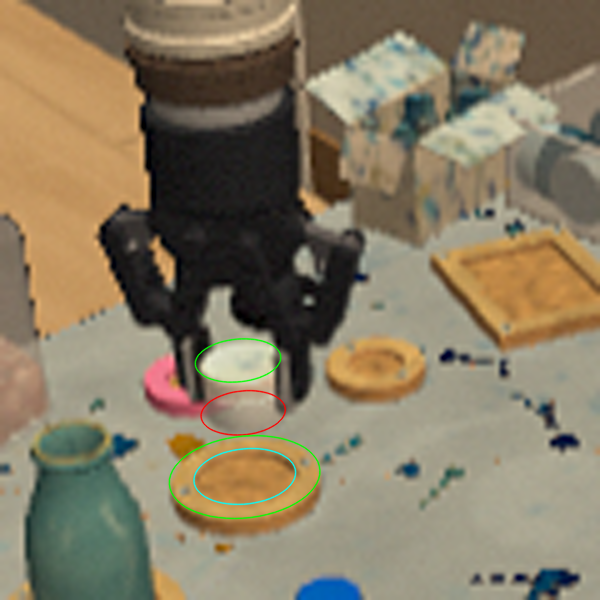

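The held pot (240,375) matches the prediction above the medium recess (245,477). Lowering it.

>>> carry_out:
  plan:
    - {"travel": [0.008,0.004,-0.03],"angular": [0,0,0],"grip": -0.3}
    - {"travel": [0.008,0.004,-0.07],"angular": [0,0,0],"grip": -0.3}
    - {"travel": [0.008,0.004,-0.1],"angular": [0,0,0],"grip": -0.3}
    - {"travel": [0.008,0.004,-0.125],"angular": [0,0,0],"grip": -0.3}
    - {"travel": [0.008,0.004,-0.14],"angular": [0,0,0],"grip": -0.3}
    - {"travel": [0.008,0.004,-0.15],"angular": [0,0,0],"grip": -0.3}
    - {"travel": [0.008,0.004,-0.156],"angular": [0,0,0],"grip": -0.3}
    - {"travel": [0.008,0.004,-0.156],"angular": [0,0,0],"grip": -0.3}

```text
time: 10.72
ee_pos: [0.5704, 0.3122, 0.0227]
tcp_rot: [180.0, -0.0, 127.9]
wrist_force: [-1.7, -0.3, 3.0]
opening: 0.0427
grasp_force: 25.7
```

>>> carry_out:
  plan:
    - {"travel": [0,0,0],"angular": [0,0,0],"grip": 0.1}
    - {"travel": [0,0,0],"angular": [0,0,0],"grip": 0.3}
    - {"travel": [0,0,0],"angular": [0,0,0],"grip": 0.3}
    - {"travel": [0,0,0],"angular": [0,0,0],"grip": 0.3}
    - {"travel": [0,0,0.05],"angular": [0,0,0],"grip": 0.3}
    - {"travel": [0,0,0.13],"angular": [0,0,0],"grip": 0.3}
    - {"travel": [0,0,0.22],"angular": [0,0,0],"grip": 0.3}
    - {"travel": [0,0,0.28],"angular": [0,0,0],"grip": 0.3}

```text
time: 11.38
ee_pos: [0.571, 0.3125, 0.1085]
tcp_rot: [179.9, 0.0, 127.9]
wrist_force: [0.6, 0.1, 1.1]
opening: 0.0555
grasp_force: 0.0
```

>>> carry_out:
  plan:
    - {"travel": [-0.07,-0.1,0.05],"angular": [0,0,-0.15],"grip": 0.3}
    - {"travel": [-0.15,-0.2,0.05],"angular": [0,0,-0.3],"grip": 0.3}
    - {"travel": [-0.22,-0.3,0.05],"angular": [0,0,-0.45],"grip": 0.2}
    - {"travel": [-0.3,-0.4,0.05],"angular": [0,0,-0.6],"grip": 0.2}
    - {"travel": [-0.38,-0.51,0.05],"angular": [0,0,-0.74],"grip": 0.2}
    - {"travel": [-0.44,-0.6,0.05],"angular": [0,0,-0.74],"grip": 0.2}
    - {"travel": [-0.44,-0.6,0.05],"angular": [0,0,-0.74],"grip": 0.2}
    - {"travel": [-0.44,-0.6,0.05],"angular": [0,0,-0.74],"grip": 0.2}

```text
time: 12.05
ee_pos: [0.4383, 0.1313, 0.1217]
tcp_rot: [179.9, -0.0, 106.6]
wrist_force: [-0.0, 0.2, -0.8]
opening: 0.0514
grasp_force: 0.0
```

Run:
```python
from snap import *
c=snap("scene","s5");o=monitor.get_obs();print(o["ee_pos"],o["tcp_rot"],o["opening"])
x,y=.5702,.3124
overlay(c,[(circ(x,y,.022,.038),(0,255,0)),(circ(x,y,.027,.012),(255,255,0)),(circ(.438,.132,.009,.058),(0,255,0)),(circ(.438,.132,.011,0),(0,0,255))],(150,110,320,260),4,"pics/s5.png")
```

```text
[0.43896931 0.13209875 0.12164134] [ 1.79899474e+02 -5.15619183e-03  1.06679936e+02] 0.050948412225452475
```

View pics/s5.png

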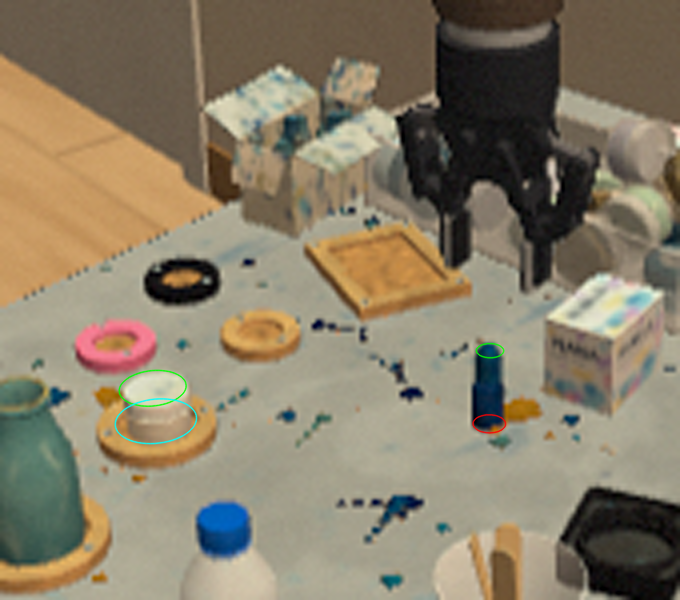

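The pot is seated in the medium recess (157,420). The gripper straddles the dropper (488,385).

>>> carry_out:
  plan:
    - {"travel": [-0.003,0,-0.08],"angular": [0,0,0],"grip": 0.2}
    - {"travel": [-0.003,0,-0.16],"angular": [0,0,0],"grip": 0.2}
    - {"travel": [-0.003,0,-0.23],"angular": [0,0,0],"grip": 0.2}
    - {"travel": [-0.003,0,-0.29],"angular": [0,0,0],"grip": 0.2}
    - {"travel": [-0.003,0,-0.32],"angular": [0,0,0],"grip": 0.2}
    - {"travel": [-0.003,0,-0.339],"angular": [0,0,0],"grip": 0.2}
    - {"travel": [-0.003,0,-0.339],"angular": [0,0,0],"grip": -0.1}
    - {"travel": [-0.003,0,-0.339],"angular": [0,0,0],"grip": -0.3}
  grip_force: 20

```text
time: 12.77
ee_pos: [0.4382, 0.1327, 0.02]
tcp_rot: [180.0, -0.0, 106.8]
wrist_force: [0.2, -0.6, 0.4]
opening: 0.0301
grasp_force: 0.0
```

>>> carry_out:
  plan:
    - {"travel": [0,0,0],"angular": [0,0,0],"grip": -0.8}
    - {"travel": [0,0,0],"angular": [0,0,0],"grip": -0.8}
    - {"travel": [0,0,0],"angular": [0,0,0],"grip": -0.8}
    - {"travel": [0,0,0],"angular": [0,0,0],"grip": -0.8}
    - {"travel": [0,0,0],"angular": [0,0,0],"grip": -0.8}
    - {"travel": [0,0,0],"angular": [0,0,0],"grip": -0.8}
    - {"travel": [0,0,0],"angular": [0,0,0],"grip": -0.8}

```text
time: 13.35
ee_pos: [0.4385, 0.1326, 0.0205]
tcp_rot: [179.9, -0.0, 106.7]
wrist_force: [0.4, 1.0, 6.6]
opening: 0.0217
grasp_force: 21.2
```

>>> carry_out:
  plan:
    - {"travel": [0,0,0.02],"angular": [0,0,0],"grip": -0.8}
    - {"travel": [0,0,0.06],"angular": [0,0,0],"grip": -0.8}
    - {"travel": [0.03,0.01,0.11],"angular": [0,0,0],"grip": -0.8}
    - {"travel": [0.1,0.03,0.15],"angular": [0,0,0],"grip": -0.8}
    - {"travel": [0.2,0.06,0.17],"angular": [0,0,0],"grip": -0.8}
    - {"travel": [0.3,0.09,0.18],"angular": [0,0,0],"grip": -0.8}
    - {"travel": [0.4,0.12,0.18],"angular": [0,0,0],"grip": -0.8}
    - {"travel": [0.5,0.15,0.18],"angular": [0,0,0],"grip": -0.8}

```text
time: 14.02
ee_pos: [0.5893, 0.1777, 0.0747]
tcp_rot: [179.9, 0.0, 106.7]
wrist_force: [-0.0, -0.2, -0.2]
opening: 0.0214
grasp_force: 20.7
```

>>> carry_out:
  plan:
    - {"travel": [0.06,0.02,0],"angular": [0,0,0],"grip": -0.8}
    - {"travel": [0.1,0.03,0],"angular": [0,0,0],"grip": -0.8}
    - {"travel": [0.123,0.042,0],"angular": [0,0,0],"grip": -0.8}
    - {"travel": [0.123,0.042,0],"angular": [0,0,0],"grip": -0.8}
    - {"travel": [0.123,0.042,0],"angular": [0,0,0],"grip": -0.8}
    - {"travel": [0.123,0.042,0],"angular": [0,0,0],"grip": -0.8}

```text
time: 14.52
ee_pos: [0.6239, 0.1897, 0.0737]
tcp_rot: [-180.0, 0.0, 106.7]
wrist_force: [-0.6, -0.1, -0.4]
opening: 0.0213
grasp_force: 20.7
```

Run:
```python
from snap import *
c=snap("scene","s6");o=monitor.get_obs();x,y,z=o["ee_pos"];print(x,y,z,o["opening"],o["tcp_rot"])
z-=.0203
overlay(c,[(circ(x,y,.011,z),(0,0,255)),(circ(x,y,.009,z+.058),(0,255,0)),(circ(.6252,.1902,.029,.012),(0,255,0)),(circ(.6252,.1902,.016,.012),(255,255,0))],(170,110,270,210),6,"pics/s6.png")
```

```text
0.6239193637330955 0.18969755412204364 0.07380905900142759 0.021137255527490774 [-1.79994288e+02 -9.80089977e-04  1.06733237e+02]
```

View pics/s6.png

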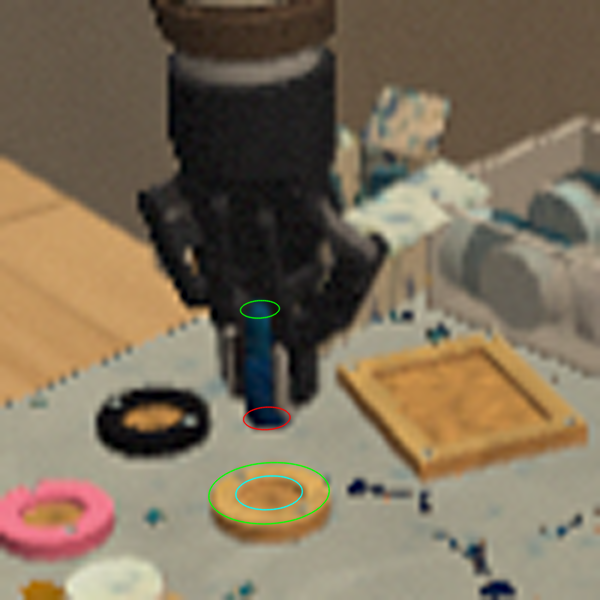

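The held dropper (264,418) is over the plain small base (270,492), and the offset is within about 1 mm.

>>> carry_out:
  plan:
    - {"travel": [0.002,0,-0.03],"angular": [0,0,0],"grip": -0.8}
    - {"travel": [0.002,0,-0.07],"angular": [0,0,0],"grip": -0.8}
    - {"travel": [0.002,0,-0.1],"angular": [0,0,0],"grip": -0.8}
    - {"travel": [0.002,0,-0.125],"angular": [0,0,0],"grip": -0.8}
    - {"travel": [0.002,0,-0.14],"angular": [0,0,0],"grip": -0.8}
    - {"travel": [0.002,0,-0.15],"angular": [0,0,0],"grip": -0.8}
    - {"travel": [0.002,0,-0.158],"angular": [0,0,0],"grip": -0.8}
    - {"travel": [0.002,0,-0.158],"angular": [0,0,0],"grip": -0.8}

```text
time: 15.23
ee_pos: [0.6252, 0.1899, 0.0266]
tcp_rot: [180.0, -0.0, 106.7]
wrist_force: [0.6, 0.1, -0.3]
opening: 0.0212
grasp_force: 20.7
```

>>> carry_out:
  plan:
    - {"travel": [0,0,-0.003],"angular": [0,0,0],"grip": -0.8}
    - {"travel": [0,0,-0.003],"angular": [0,0,0],"grip": -0.8}
    - {"travel": [0,0,-0.003],"angular": [0,0,0],"grip": -0.8}

```text
time: 15.48
ee_pos: [0.6253, 0.1899, 0.0265]
tcp_rot: [179.9, -0.0, 106.7]
wrist_force: [-4.6, -1.2, 8.6]
opening: 0.0213
grasp_force: 21.6
```

>>> carry_out:
  plan:
    - {"travel": [0,0,0.003],"angular": [0,0,0],"grip": -0.6}
    - {"travel": [0,0,0.003],"angular": [0,0,0],"grip": -0.3}
    - {"travel": [0,0,0.003],"angular": [0,0,0],"grip": 0}
    - {"travel": [0,0,0.003],"angular": [0,0,0],"grip": 0}
    - {"travel": [0,0,0.05],"angular": [0,0,0],"grip": 0}
    - {"travel": [0,0,0.13],"angular": [0,0,0],"grip": 0}
    - {"travel": [0,0,0.23],"angular": [0,0,0],"grip": 0}
    - {"travel": [0,0,0.33],"angular": [0,0,0],"grip": 0}

```text
time: 16.15
ee_pos: [0.6247, 0.1897, 0.1244]
tcp_rot: [-179.9, 0.0, 106.7]
wrist_force: [1.2, 1.4, 0.4]
opening: 0.0427
grasp_force: 0.0
```

>>> carry_out:
  plan:
    - {"travel": [-0.08,-0.06,0],"angular": [0,0,0],"grip": 0.5}
    - {"travel": [-0.19,-0.15,0],"angular": [0,0,0],"grip": 1}
    - {"travel": [-0.3,-0.24,0],"angular": [0,0,0],"grip": 1}
    - {"travel": [-0.41,-0.33,0],"angular": [0,0,0.063],"grip": 1}
    - {"travel": [-0.51,-0.41,0],"angular": [0,0,0.063],"grip": 1}
    - {"travel": [-0.6,-0.48,0],"angular": [0,0,0.063],"grip": 1}
    - {"travel": [-0.65,-0.517,0],"angular": [0,0,0.063],"grip": 1}
    - {"travel": [-0.65,-0.517,0],"angular": [0,0,0.063],"grip": 1}

```text
time: 16.82
ee_pos: [0.4279, 0.0331, 0.1245]
tcp_rot: [180.0, 0.0, 108.4]
wrist_force: [-0.1, 0.3, -0.1]
opening: 0.0855
grasp_force: 0.0
```

Run:
```python
from snap import *
c=snap("scene","s7");o=monitor.get_obs();print(o["ee_pos"],o["tcp_rot"],o["opening"])
x,y=.6252,.1902
overlay(c,[(circ(x,y,.009,.064),(0,255,0)),(circ(x,y,.016,.012),(255,255,0)),(rect(.430,.035,18.5,.053,.075,.062),(0,255,0)),(rect(.645,.0592,75.4,.065,.087,.012),(255,255,0)),(rect(.645,.0592,75.4,.091,.113,.012),(0,255,0))],(180,100,330,225),5,"pics/s7.png")
```

```text
[0.42950645 0.03396416 0.12459073] [1.79918118e+02 2.26849033e-02 1.08439555e+02] 0.08554425308093694
```

View pics/s7.png

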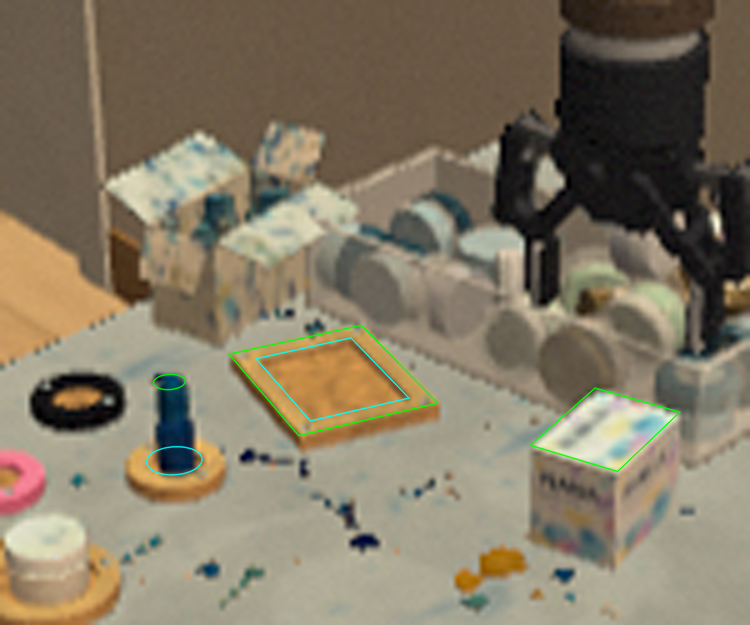

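The dropper is seated (175,425). The carton and rect-base outlines match, and the gripper is over the carton (607,430).

>>> carry_out:
  plan:
    - {"travel": [0,0.003,-0.08],"angular": [0,0,0],"grip": 1}
    - {"travel": [0,0.003,-0.16],"angular": [0,0,0],"grip": 1}
    - {"travel": [0,0.003,-0.22],"angular": [0,0,0],"grip": 1}
    - {"travel": [0,0.003,-0.27],"angular": [0,0,0],"grip": 1}
    - {"travel": [0,0.003,-0.3],"angular": [0,0,0],"grip": 1}
    - {"travel": [0,0.003,-0.315],"angular": [0,0,0],"grip": 1}
    - {"travel": [0,0.003,-0.315],"angular": [0,0,0],"grip": 0.7}
    - {"travel": [0,0.003,-0.315],"angular": [0,0,0],"grip": 0.5}
  grip_force: 25

```text
time: 17.53
ee_pos: [0.4307, 0.0359, 0.0301]
tcp_rot: [180.0, 0.0, 108.6]
wrist_force: [-0.1, -0.1, 0.0]
opening: 0.0646
grasp_force: 0.0
```

>>> carry_out:
  plan:
    - {"travel": [0,0,0],"angular": [0,0,0],"grip": -0.1}
    - {"travel": [0,0,0],"angular": [0,0,0],"grip": -0.1}
    - {"travel": [0,0,0],"angular": [0,0,0],"grip": -0.1}
    - {"travel": [0,0,0],"angular": [0,0,0],"grip": -0.1}
    - {"travel": [0,0,0],"angular": [0,0,0],"grip": -0.1}
    - {"travel": [0,0,0],"angular": [0,0,0],"grip": -0.1}
    - {"travel": [0,0,0],"angular": [0,0,0],"grip": -0.1}
  grip_force: 30

```text
time: 18.12
ee_pos: [0.431, 0.0358, 0.0307]
tcp_rot: [179.9, 0.0, 108.5]
wrist_force: [-0.8, 0.6, 5.1]
opening: 0.0525
grasp_force: 32.4
```

>>> carry_out:
  plan:
    - {"travel": [0,0,0.03],"angular": [0,0,0],"grip": -0.1}
    - {"travel": [0,0,0.09],"angular": [0,0,0],"grip": -0.1}
    - {"travel": [0,0,0.16],"angular": [0,0,0.1],"grip": -0.1}
    - {"travel": [0.02,0.01,0.22],"angular": [0,0,0.27],"grip": -0.1}
    - {"travel": [0.07,0.02,0.26],"angular": [0,0,0.45],"grip": -0.1}
    - {"travel": [0.14,0.03,0.27],"angular": [0,0,0.63],"grip": -0.1}
    - {"travel": [0.22,0.04,0.27],"angular": [0,0,0.82],"grip": -0.1}
    - {"travel": [0.3,0.05,0.27],"angular": [0,0,1],"grip": -0.1}

```text
time: 18.78
ee_pos: [0.5214, 0.0508, 0.1117]
tcp_rot: [179.9, 0.0, 137.5]
wrist_force: [-1.0, -0.9, -1.2]
opening: 0.0527
grasp_force: 32.0
```

>>> carry_out:
  plan:
    - {"travel": [0.08,0.005,0],"angular": [0,0,0.18],"grip": -0.1}
    - {"travel": [0.16,0.01,0],"angular": [0,0,0.36],"grip": -0.1}
    - {"travel": [0.24,0.015,0],"angular": [0,0,0.54],"grip": -0.1}
    - {"travel": [0.32,0.02,0],"angular": [0,0,0.72],"grip": -0.1}
    - {"travel": [0.38,0.025,0],"angular": [0,0,0.88],"grip": -0.1}
    - {"travel": [0.413,0.028,0],"angular": [0,0,0.986],"grip": -0.1}
    - {"travel": [0.413,0.028,0],"angular": [0,0,0.986],"grip": -0.1}
    - {"travel": [0.413,0.028,0],"angular": [0,0,0.986],"grip": -0.1}

```text
time: 19.45
ee_pos: [0.6439, 0.059, 0.1103]
tcp_rot: [-180.0, -0.1, 165.3]
wrist_force: [-0.4, 0.1, -0.4]
opening: 0.0523
grasp_force: 31.9
```

Run:
```python
from snap import *
c=snap("scene","s8");o=monitor.get_obs();x,y,z=o["ee_pos"];yw=o["tcp_rot"][2];print(x,y,z,o["tcp_rot"],o["opening"])
z-=.0305
overlay(c,[(rect(x,y,yw-90,.053,.075,z),(0,0,255)),(rect(x,y,yw-90,.053,.075,z+.062),(0,255,0)),(rect(.645,.0592,75.4,.065,.087,.012),(255,255,0)),(rect(.645,.0592,75.4,.091,.113,.012),(0,255,0))],(190,90,310,190),6,"pics/s8.png")
```

```text
0.6435676372160039 0.059022619152240226 0.1105090956376742 [-1.79980352e+02 -5.35521425e-02  1.65324442e+02] 0.052768565753639335
```

View pics/s8.png

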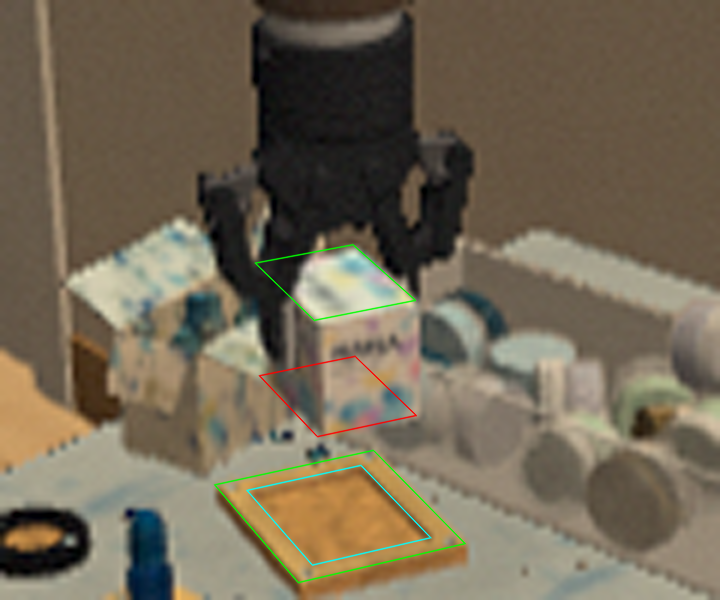

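The carton is turned to match the recess. Its front edge at (322,319)–(418,303) is within about 1.5 mm of the prediction. Lowering it.

>>> carry_out:
  plan:
    - {"travel": [0.005,0.004,-0.04],"angular": [0,0,0],"grip": -0.1}
    - {"travel": [0.005,0.004,-0.09],"angular": [0,0,0],"grip": -0.1}
    - {"travel": [0.005,0.004,-0.14],"angular": [0,0,0],"grip": -0.1}
    - {"travel": [0.005,0.004,-0.18],"angular": [0,0,0],"grip": -0.1}
    - {"travel": [0.005,0.004,-0.205],"angular": [0,0,0],"grip": -0.1}
    - {"travel": [0.005,0.004,-0.22],"angular": [0,0,0],"grip": -0.1}
    - {"travel": [0.005,0.004,-0.235],"angular": [0,0,0],"grip": -0.1}
    - {"travel": [0.005,0.004,-0.235],"angular": [0,0,0],"grip": -0.1}

```text
time: 20.17
ee_pos: [0.6454, 0.0603, 0.0395]
tcp_rot: [-180.0, -0.0, 165.4]
wrist_force: [0.3, 0.1, -1.3]
opening: 0.0525
grasp_force: 31.9
```

>>> carry_out:
  plan:
    - {"travel": [0,0,-0.006],"angular": [0,0,0],"grip": -0.1}
    - {"travel": [0,0,-0.012],"angular": [0,0,0],"grip": -0.1}
    - {"travel": [0,0,-0.012],"angular": [0,0,0],"grip": -0.1}
    - {"travel": [0,0,-0.012],"angular": [0,0,0],"grip": -0.1}

```text
time: 20.5
ee_pos: [0.6458, 0.0603, 0.0368]
tcp_rot: [180.0, 0.0, 165.4]
wrist_force: [-0.4, -0.9, -1.9]
opening: 0.0521
grasp_force: 31.9
```

>>> carry_out:
  plan:
    - {"travel": [0,0,-0.003],"angular": [0,0,0],"grip": -0.1}
    - {"travel": [0,0,-0.003],"angular": [0,0,0],"grip": -0.1}
    - {"travel": [0,0,-0.003],"angular": [0,0,0],"grip": -0.1}

```text
time: 20.75
ee_pos: [0.6459, 0.0603, 0.0367]
tcp_rot: [180.0, 0.1, 165.4]
wrist_force: [-2.4, -0.6, 4.4]
opening: 0.0526
grasp_force: 32.3
```

Contact with the floor at the expected height (+4.4 N). Releasing, lifting and retreating.

>>> carry_out:
  plan:
    - {"travel": [0,0,0],"angular": [0,0,0],"grip": 0.3}
    - {"travel": [0,0,0],"angular": [0,0,0],"grip": 0.45}
    - {"travel": [0,0,0],"angular": [0,0,0],"grip": 0.45}
    - {"travel": [0,0,0.04],"angular": [0,0,0],"grip": 0.45}
    - {"travel": [0,0,0.12],"angular": [0,0,0],"grip": 0.45}
    - {"travel": [0,0,0.25],"angular": [0,0,0],"grip": 0.45}
    - {"travel": [0,0,0.38],"angular": [0,0,0],"grip": 0.45}
    - {"travel": [0,0,0.5],"angular": [0,0,0],"grip": 0.45}

```text
time: 21.42
ee_pos: [0.6453, 0.0603, 0.1887]
tcp_rot: [180.0, 0.1, 165.4]
wrist_force: [0.9, 0.6, 0.3]
opening: 0.0619
grasp_force: 0.0
```

>>> carry_out:
  plan:
    - {"travel": [-0.13,-0.05,0.05],"angular": [0,0,0],"grip": 0.45}
    - {"travel": [-0.26,-0.05,0.05],"angular": [0,0,0],"grip": 0.45}
    - {"travel": [-0.38,-0.05,0.05],"angular": [0,0,0],"grip": 0.45}
    - {"travel": [-0.5,-0.05,0.05],"angular": [0,0,0],"grip": 0.45}
    - {"travel": [-0.62,-0.05,0.05],"angular": [0,0,0],"grip": 0.45}
    - {"travel": [-0.75,-0.05,0.05],"angular": [0,0,0],"grip": 0.45}
    - {"travel": [-0.75,-0.05,0.05],"angular": [0,0,0],"grip": 0.45}
    - {"travel": [-0.75,-0.05,0.05],"angular": [0,0,0],"grip": 0.45}

```text
time: 22.08
ee_pos: [0.4195, 0.0453, 0.2024]
tcp_rot: [179.9, 0.2, 165.5]
wrist_force: [0.6, -0.1, 0.3]
opening: 0.062
grasp_force: 0.0
```

Run:
```python
from snap import *
c=snap("scene","s9");o=monitor.get_obs();print(o["ee_pos"],o["wrist_force"],o["grasp_force"])
g=(0,255,0)
overlay(c,[(circ(.514,.435,.019,.116),g),(circ(.5702,.3124,.022,.038),g),(circ(.6252,.1902,.009,.064),g),(rect(.645,.0592,75.4,.053,.075,.068),g),(rect(.645,.0592,75.4,.065,.087,.012),(255,255,0))],(90,130,330,305),3.3,"pics/s9.png")
```

```text
[0.42062196 0.0453188  0.20198694] [ 0.36571237  0.28756258 -0.14327138] 0.0
```

View pics/s9.png

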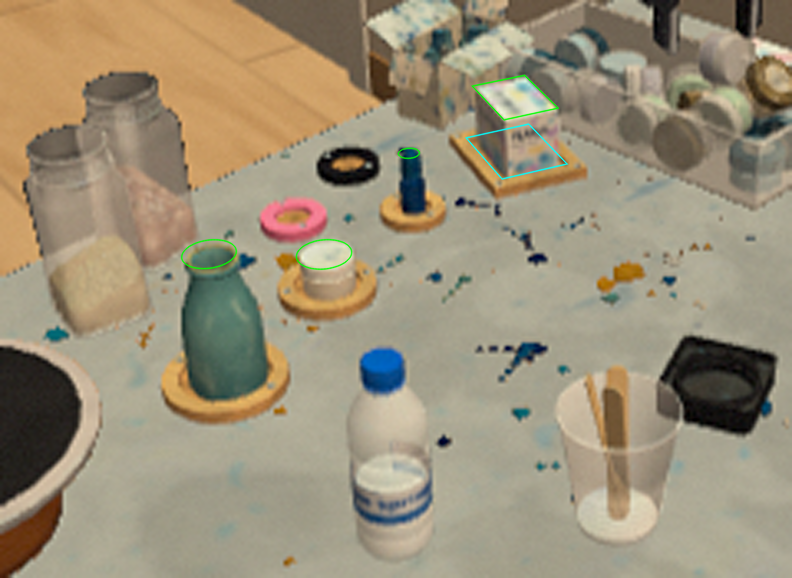

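The final picture shows all four items upright in their recesses, matching the predicted outlines: bottle (210,255), pot (325,255), dropper (408,153) and carton (515,97). The sand jar and water bottle are still standing where they were, and the robot is clear of everything.

```bash
python3 -c "
from workcell import ticket
print(ticket.job_done())"
```

```text
the job is handed in; nothing more can be done
None
```

The teal bottle, white pot, dropper bottle and carton are each upright in their matching recesses and released, the sand jar and water bottle were left standing where they were, and the job was handed in at about 22 s on the robot's clock.

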